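# Take the pressure of a pneumatic sanding drum

### The arm

A 7-joint arm with a two-finger parallel gripper is mounted at the origin on the work surface. World frame = base frame: x ahead of the robot, y to its left, z up, the work surface at z = 0. Lengths are in m, angles in rad, forces in N, time in s.
With the tool pointing down it reaches from about 0.35 to 0.9 m from the base axis. Payload 8.1 kg.
Tool frame: the origin (TCP) lies at the very end of the fingers, on their centre line; the grasp point (between the pads) lies 19 mm behind it; x points along the fingers, y is the direction in which the jaws open and shut, and the axes are right-handed (so a half turn about x gives the same grasp; the last joint's range is limited). The gripper opens to 92 mm and grips with 3 to 60 N. Pads are 19 mm wide; open, the fingers measure 130 mm over their backs; the gripper's body (75 mm by 190 mm) begins 47 mm behind the grasp point.
Start: joints at [1.157, 0.434, 0.025, 1.573, -0.012, 1.134, -0.075], TCP at [0.191, -0.595, 0.227] pointing down, gripper open.
Joint ranges: [-2.62, 2.62], [-0.44, 2.09], [-1.27, 1.32], [0.08, 2.57], [-1.32, 4.46], [0.12, 2], [-2.74, 2.74]. Speed limits (rad/s): [2.22, 2.22, 3.01, 3.01, 3.14, 3.14, 3.14].

### API

Orientations are given as a unit quaternion [w, x, y, z].
In Python, from bench import get_obs, eyes, order gives the robot as it stands.
- The arm moves only by the shell command python3 -m inch 'ROWS' [OPENING] [FORCE]. ROWS is a JSON object of lists of equal length, an entry for each row: "travel": the shift along the tool's x, y, z in units of 5 cm (1.0 is 5 cm), a list of three; "rotation": the turn, a rotation vector about the tool's x, y, z in units of 0.12 rad (1.0 is 0.12 rad), a list of three. A call has 1 to 5 rows; each row shifts and turns the commanded pose from where the row before left it, along the tool's axes as they then stand; what a row does not reach is not made up. A row lasts 1/10 s, in which the tool goes at most 50 mm and 8.59 degrees, less where a joint would pass 70% of its speed; a pose out of reach is approached as far as the arm can. A call with a number of a shift or a turn outside -1 to 1 is refused whole. A call with a gripper value outside its range is refused whole. OPENING is the closure in counts, from 0 (fully open) to 255 (shut), set as the call begins (- or left out, the last holds). The fingers move at their own pace and stop on an object; FORCE is the grip in N (left out, the last holds). Time passes only in rows, so rows that do not move let the fingers close. It gives the time, the measured TCP pose, the force and the opening at its end, in the units of the state.
- get_obs(): the state, without advancing time (a new reading comes with each control period).
- eyes.capture(name): name is "scene" or "top" or "wrist"; returns a dict with "frame" (400x640x3 uint8, red, green, blue), "z_map" (400x640 float32, m along the optical axis (not along the pixel's ray), 0 where there is no reading), "fx", "fy", "cx", "cy" (pixels), "k1" (the pictures are not rectified: a ray, as slopes to the right and down, at radius r is drawn at 1 + k1 r^2 times it, then the intrinsics apply), "pose" (4x4, takes a point from camera to world coordinates); the wrist camera has in their place "mount" (4x4, takes a point from camera to tool coordinates, whose origin is the TCP and whose axes are the tool frame's). Camera axes: x right, y up, looking along -z (the intrinsics and any distortion apply to the point x, -y, -z); pixel columns grow to the right and rows downward; lengths in m; the calibration is good to about 2 mm. A picture is of the moment at which its call begins: read the wrist's pose just before it.
- order.finish_job(): hands the job in, once; it reports no verdict.
The state is a dict: "clock": time; "joints": joint angles; "joint_velocities": joint speeds; "tau": joint torques, N m; "eef_pos": TCP position; "orientation": TCP orientation; "force": force on the tool from outside, world axes, zero at the start; "wrist_torque": the same for the moment, N m; "finger_gap": finger opening in m.
Only numpy, scipy, OpenCV 4.12 (cv2) and the standard library are available. Lean on these libraries where they do the work, as an engineer would, in place of code of your own. Each camera call takes 0.05 s, during which the arm holds its last target.

### The job

Check the air pressure of the larger, rust-brown sanding drum, the one whose brass valve is uncapped: take the pressure gauge out of its wooden cradle, press it squarely down onto the valve until the rod has quite stopped coming out, and hold it there for a second without forcing the valve (never more than 25 N). Then lift it off and put it back in its cradle as you found it, with the reading still showing on the rod, and leave everything else on the bench where it is.

Things in the scene. Friction and masses are not known exactly. Their poses are not given: they have to be found in the camera images.
- gauge: Right-angle air gauge, 140 g, standing chuck-down in the cradle. Origin: centre of the chuck's mouth, its lowest point; z up the head, x along the barrel. Chuck: brass bell, outside 27 mm wide at the mouth, 16 mm from 10 mm up; inside it narrows from 22 mm at the mouth to a 10 mm bore at 10 mm
- gauge_seal (a point): Sprung rubber seal in the chuck's bore, at rest 10 mm above the gauge's origin, gives 6 mm. On the valve: from where the stem's tip meets it the push grows about 3 N and the rod comes out about 8 mm per mm. At the hidden pressure (9 to 15 N) the rod stops; pressing on gives 1.3 N per mm, then the seal ends hard. 17 to 19 N is enough at any pressure; over 25 N spoils the valve
- gauge_grip (a point): Middle of the gauge's head, 48 mm straight above its origin. Head: dark square block, 22 x 22 mm in plan, from 26 to 60 mm above the origin. Pinch its rubber-faced +y and -y sides here and push straight down; on its +x side the barrel stands out
- barrel_mid (a point): Point on the axis of the gauge's round barrel (13 mm diameter, axis 38 mm above the gauge's origin, from x = 11 to 95 mm), 62 mm from the head's axis. It lies over the saddle when the gauge is put away. The rod comes out of the barrel's far end
- rod (a joint): How far the white rod (red end, black marks) has come out of the barrel, in m: 0 at the start, at most 0.046. The valve drives it out within a second; it stays out by light friction (0.15 N) when the gauge is taken off, and a touch on its end would push it in and spoil the reading. The true reading, set by the hidden pressure, lies between 0.016 and 0.036
- drum: Pneumatic sanding drum, rust-brown sleeve, 96 mm diameter, 110 mm high, upright on a peg of the rack, does not move. Origin: centre of its underside, 18 mm above the bench; z up, x towards its valve. Flat aluminium flange on top. The other drum is smaller and blue, its valve has a black cap
- valve_base (a point): Where the middle of the brown drum's valve stem leaves the flange, 28 mm from the drum's axis, 110 mm above the drum's origin. The stem, brass on a rubber foot, 8 mm thick, stands up from here; longer and shorter ones are fitted: its tip is 24 to 44 mm higher (not measured), and as it leans, up to 3 mm to a side. The gauge's bell guides it in and straightens it with about 3 N
- cradle: Wooden gauge cradle, block 160 x 60 x 22 mm fixed to the bench. Origin: centre of its underside; x along it, from the hole towards the saddle, the way the gauge's barrel points when put back
- cradle_hole (a point): Centre of the floor of the cradle's round hole (31 mm wide, 12 mm deep, floor 10 mm above the bench) in which the gauge's chuck stands: the gauge's origin lies here when it is put away, at the start too
- cradle_saddle (a point): Middle of the bottom of the saddle on the cradle, a notch 18 mm wide between two cheeks 13 mm high, 62 mm from the hole, 40 mm above the bench, in which the barrel lies
- rack: Plywood drum rack, 130 x 260 x 18 mm, fixed to the bench, with two pegs 140 mm apart along its y. Origin: centre of its underside
- spare_drum: Smaller drum, blue sleeve, 76 mm diameter, 88 mm high, on the rack's other peg, does not move; black-capped valve 24 mm high on its flange. Leave it alone. Origin: centre of its underside
- dust_cap: Black plastic dust cap, 12 mm wide, 14 mm high, standing loose on the bench. Leave it. Origin: centre of its underside
- chisel: Chisel with wooden handle, 243 mm long, 25 mm high, lying on the bench, blade along its x. Leave it. Origin: under the ferrule, on the bench
- plane: Small block plane, iron sole 160 x 50 mm, about 65 mm high. Leave it. Origin: centre of its underside
Things that resemble listed ones, but are neither listed nor needed, are in the scene too. What is shaped like the gauge but orange is not meant. What is shaped like the cradle but pink is not meant.

How it is judged:
On the way, in this order (a step that is already met when the one before it is completed fails the run):
1. the gauge is lifted out of its cradle (z of gauge in the frame of cradle above 0.04 m), for 0.1 s.
2. the gauge sits squarely on the drum's valve and is pressed past the point where the rod stops (push about 1 N or more above the push that brings the rod there), with the rod standing still (((value of joint rod below 0.015 m and contact force between gauge and drum above 8.32 N) or (value of joint rod below 0.018 m and contact force between gauge and drum above 9.45 N) or (value of joint rod below 0.021 m and contact force between gauge and drum above 10.58 N) or (value of joint rod below 0.024 m and contact force between gauge and drum above 11.7 N) or (value of joint rod below 0.027 m and contact force between gauge and drum above 12.82 N) or (value of joint rod below 0.03 m and contact force between gauge and drum above 13.95 N) or (value of joint rod below 0.033 m and contact force between gauge and drum above 15.07 N) or (value of joint rod below 0.036 m and contact force between gauge and drum above 16.2 N) or (value of joint rod below 0.039 m and contact force between gauge and drum above 17.32 N)) and value of joint rod above 0.012 m and angle between gauge's own z axis and vertical below 0.15 rad and horizontal distance between gauge and valve_base below 0.008 m and velocity of joint rod below 0.004 m/s), for 0.5 s.
At the end, for the whole second after the job is handed in: The gauge stands in its cradle at rest: chuck on the floor of the hole (within 6 mm), upright (within 0.1 rad), barrel in the saddle (within 8 mm), with the rod still out (more than 12 mm) (horizontal distance between gauge and cradle_hole below 0.005 m and distance between gauge and cradle_hole below 0.006 m and angle between gauge's own z axis and vertical below 0.1 rad and horizontal distance between barrel_mid and cradle_saddle below 0.008 m and linear speed of gauge below 0.02 m/s and value of joint rod above 0.012 m); the robot touches nothing.
It fails at once if the gauge presses on the drum or its valve with more than 25 N (contact force between gauge and drum above 25 N).
It fails at once if the indicator rod is pushed back in (velocity of joint rod below -0.05 m/s).
It fails at once if the dust cap, the chisel or the plane is shifted by more than 15 mm (distance of any of dust_cap, chisel, plane from where it was at the start of the episode above 0.015 m).
It also fails if it takes over 67 s, if anything falls off the work surface, if the arm or the gripper's body presses on something with over 40 N, if the wrist force passes 120 N, or if a joint passes its speed limit or range.

## Working session

There is one attempt and no reset: what is moved stays moved. The work goes in short steps, Python scripts to look and compute and a shell command to move; the robot and the scene stay as the last step left them, time stands still between calls to the robot, and variables do not carry over. Pictures are saved under pics/ and viewed, and the job is handed in when it is done.

```bash
ls; mkdir -p pics
python3 - <<'E'
from bench import get_obs, eyes, order
import cv2,pickle
print(get_obs())
for n in ["scene","top","wrist"]:
    d=eyes.capture(n); pickle.dump(d,open(f"pics/{n}0.pkl","wb"))
    cv2.imwrite(f"pics/{n}0.png",d["frame"][:,:,::-1])
    print(n,d["fx"],d["fy"],d["cx"],d["cy"],d["k1"]); print(d.get("pose",d.get("mount")))
E
```

```text
pics
{'clock': 0.0, 'joints': array([ 1.15737513,  0.4351982 ,  0.02497277,  1.57406197, -0.01158628,
        1.13399981, -0.075108  ]), 'joint_velocities': array([-0.00134241,  0.00018019,  0.00064509,  0.00163976, -0.00139122,
        0.00163016, -0.00016683]), 'tau': array([ 1.05362133e-04, -6.67838788e+01,  9.85164978e-01, -3.14455998e+01,
       -6.05165237e-02,  4.28730296e-02,  1.23008590e-04]), 'eef_pos': array([ 0.19094233, -0.59460101,  0.22597396]), 'orientation': array([-0.1089041 , -0.698453  , -0.10994607,  0.69872396]), 'force': array([-0.48184706, -0.30105088,  0.31664832]), 'wrist_torque': array([-0.02641405,  0.03111224, -0.00262878]), 'finger_gap': 0.09224041515243793}
scene 372.4547247303336 372.4547247303336 318.4966650762449 199.95873572280112 -0.039598312025523656
[[ 0.79281019 -0.33210885  0.51103397  0.98074083]
 [ 0.60935126  0.41547649 -0.67532979 -0.61565902]
 [ 0.0119604   0.84680754  0.53176494  0.56969619]
 [ 0.          0.          0.          1.        ]]
top 490.5348577956942 490.5348577956942 326.0206713220031 188.6078915290729 -0.117483757674606
[[-0.00743042  0.97790266 -0.20892864  0.34302102]
 [-0.99997011 -0.00681988  0.00364251 -0.04919623]
 [ 0.00213715  0.20894947  0.9779241   1.05872458]
 [ 0.          0.          0.          1.        ]]
wrist 310.5837234849177 310.5837234849177 321.11453848286254 201.7011463000989 0.007713002363247668
[[-5.26769453e-04  2.45872550e-01 -9.69302023e-01 -1.57012335e-01]
 [ 9.99999853e-01  8.59728917e-06 -5.41271478e-04 -5.90033595e-04]
 [-1.24750429e-04 -9.69302166e-01 -2.45872519e-01 -6.57565495e-02]
 [ 0.00000000e+00  0.00000000e+00  0.00000000e+00  1.00000000e+00]]
```

View pics/scene0.png

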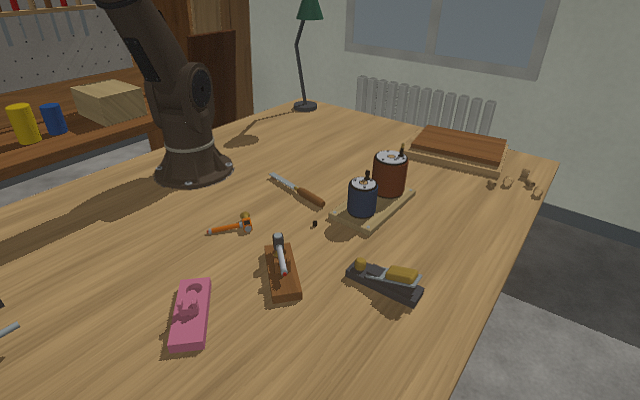

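View pics/top0.png

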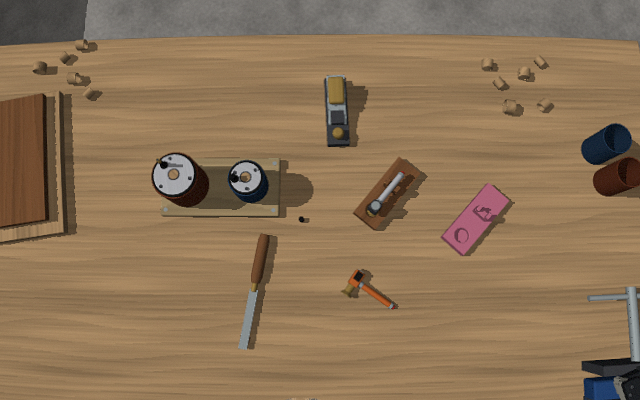

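View pics/wrist0.png

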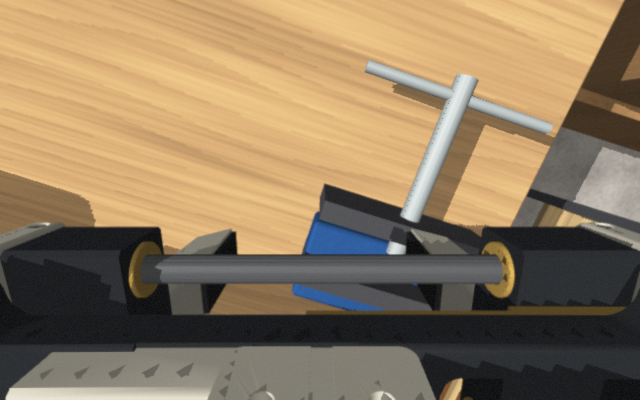

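```bash
cat > h.py <<'E'
import numpy as np,cv2,pickle
from bench import get_obs,eyes
from scipy.spatial.transform import Rotation as R
def q2R(q): return R.from_quat([q[1],q[2],q[3],q[0]]).as_matrix()
def toolT():
    o=get_obs(); T=np.eye(4); T[:3,:3]=q2R(o['orientation']); T[:3,3]=o['eef_pos']; return T
def cap(n,tag):
    T=toolT() if n=='wrist' else None
    d=eyes.capture(n); d['P']=d['pose'] if n!='wrist' else T@d['mount']
    pickle.dump(d,open(f'pics/{tag}.pkl','wb')); cv2.imwrite(f'pics/{tag}.png',d['frame'][:,:,::-1]); return d
def load(tag):
    d=pickle.load(open(f'pics/{tag}.pkl','rb'))
    if 'P' not in d: d['P']=d['pose']
    return d
def slopes(d,u,v):
    x=(np.asarray(u,float)-d['cx'])/d['fx']; y=(np.asarray(v,float)-d['cy'])/d['fy']
    a,b=x.copy(),y.copy()
    for _ in range(20):
        f=1+d['k1']*(a*a+b*b); a=x/f; b=y/f
    return a,b
def ray(d,u,v):
    a,b=slopes(d,u,v); D=np.stack([a,-b,-np.ones_like(a)],-1)@d['P'][:3,:3].T
    return d['P'][:3,3],D
def onplane(d,u,v,z):
    o,D=ray(d,u,v); return o+D*((z-o[2])/D[...,2:3])
def pts(d):
    v,u=np.mgrid[0:400,0:640]; o,D=ray(d,u,v); return o+D*d['z_map'][...,None]
def proj(d,p):
    c=np.linalg.inv(d['P'])@np.append(p,1); a,b=c[0]/-c[2],-c[1]/-c[2]; f=1+d['k1']*(a*a+b*b)
    return d['cx']+d['fx']*a*f,d['cy']+d['fy']*b*f
def tri(rs):
    A=np.zeros((3,3));B=np.zeros(3)
    for o,D in rs:
        D=D/np.linalg.norm(D);M=np.eye(3)-np.outer(D,D);A+=M;B+=M@o
    return np.linalg.solve(A,B)
def crop(d,x0,y0,x1,y1,s,name):
    cv2.imwrite(f'pics/{name}.png',cv2.resize(d['frame'][y0:y1,x0:x1,::-1],None,fx=s,fy=s,interpolation=cv2.INTER_CUBIC))
E
python3 - <<'E'
from h import *
t=load('top0'); s=load('scene0')
a=np.vstack
d=cv2.resize(t['frame'][150:240,345:435,::-1],(540,540),interpolation=2) 
e=cv2.resize(s['frame'][220:310,240:330,::-1],(540,540),interpolation=2)
cv2.imwrite('pics/c1.png',np.hstack([d[:, :],e])[:, :][::1,::1][:540,:1080] if 0 else cv2.resize(np.hstack([d,e]),(800,400)))
d=cv2.resize(t['frame'][145:215,140:210,::-1],(400,400),interpolation=2) 
e=cv2.resize(s['frame'][130:210,350:430,::-1],(400,400),interpolation=2)
cv2.imwrite('pics/c2.png',np.hstack([d,e]))
P=pts(t)
for n,(u,v) in dict(head=(375,208),barrel=(390,190),end=(403,175),cradle=(412,172),drumflange=(180,190),boss=(173,174),valve=(164,164)).items(): print(n,P[v,u].round(4))
E
```

```text
head [ 0.5126 -0.1526  0.072 ]
barrel [ 0.5543 -0.1875  0.0514]
end [ 0.5866 -0.2163  0.0513]
cradle [ 0.6007 -0.2416  0.0203]
drumflange [0.5408 0.233  0.1291]
boss [0.5733 0.2491 0.1285]
valve [0.5911 0.2651 0.1391]
```

View pics/c1.png

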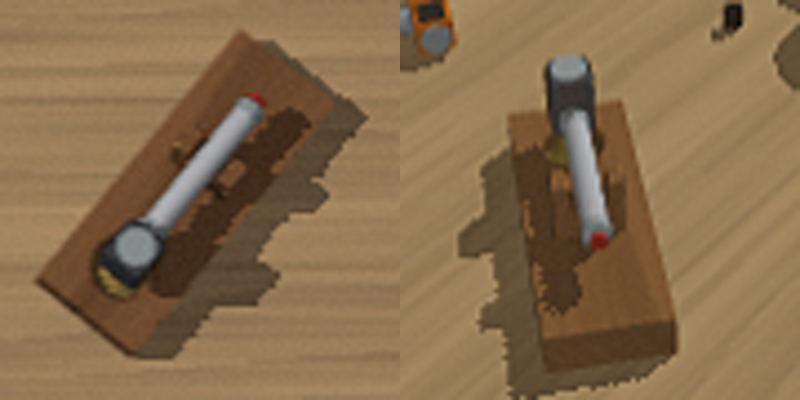

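View pics/c2.png

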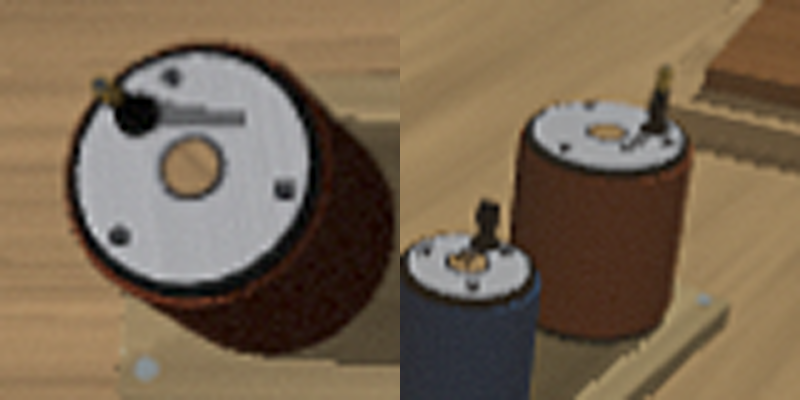

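Run:
```python
from h import *
t=load('top0'); s=load('scene0')
P=pts(t)
# head top points & barrel points
m=np.zeros((400,640),bool); m[160:225,350:420]=1
b=P[m&(P[...,2]>.066)]; print('head',len(b),b[:,:2].mean(0),b[:,:2].min(0),b[:,:2].max(0),b[:,2].max())
q=P[m&(P[...,2]>.050)&(P[...,2]<.058)]; 
l=cv2.fitLine(q[:,:2].astype(np.float32),cv2.DIST_HUBER,0,.01,.01).ravel(); print('barrel line',l,len(q))
print('button',onplane(t,375.8,205.1,.072), 'red',onplane(t,402.8,172.5,.048))
# cradle top plane
c=P[m&(abs(P[...,2]-.0215)<.004)]
mm=np.zeros((400,640),bool); mm[150:235,345:430]=1
hsv=cv2.cvtColor(t['frame'],cv2.COLOR_RGB2HSV)
c=P[mm&(abs(P[...,2]-.021)<.003)]; r=cv2.minAreaRect((c[:,:2]*1000).astype(np.float32)); print('cradle',len(c),r)
# drum
m=np.zeros((400,640),bool); m[140:215,140:215]=1
c=P[m&(abs(P[...,2]-.128)<.004)]; print('flange',len(c),cv2.minEnclosingCircle((c[:,:2]*1000).astype(np.float32)),c[:,2].mean(),cv2.fitEllipse((cv2.convexHull((c[:,:2]*1000).astype(np.float32)))))
print('hole',onplane(t,140+190/5.714,145+167/5.714,.128))
print('foot',onplane(t,163.6,165.1,.131))
print('foot lateral', onplane(t,163.6,165.1,.128))
rs=[ray(t,158.,160.2),ray(s,403,144.4)]; X=tri(rs);print('tip',X,proj(t,X),proj(s,X))
```

```text
head 136 [ 0.4822464  -0.13072138] [ 0.34302102 -0.16563396] [ 0.53195793 -0.04919623] 1.058724581932512
barrel line [ 0.7688739  -0.6394005   0.5584651  -0.18558492] 236
button [ 0.51862548 -0.15443412  0.072     ] red [ 0.59288528 -0.21668649  0.048     ]
cradle 1253 ((556.3096313476562, -183.62106323242188), (60.27932357788086, 161.0635223388672), 49.964263916015625)
flange 1444 ((572.6502685546875, 248.3769989013672), 46.80170440673828) 0.1275839671578527 ((573.053466796875, 248.55654907226562), (89.85688781738281, 91.42072296142578), 2.464432716369629)
hole [0.57300506 0.2487518  0.128     ]
foot [0.59105063 0.26850428 0.131     ]
foot lateral [0.59185269 0.26953163 0.128     ]
tip [0.5942389  0.2708745  0.16150045] (np.float64(157.49051717569967), np.float64(159.4604754951637)) (np.float64(402.39197091078483), np.float64(144.60479857593072))
```

```bash
cat >> h.py <<'E'
def plan(target,yaw,flip=0):
    # yaw = heading of tool z axis (tool down); prints tool-axes delta, rows units
    T=toolT(); Z=np.array([np.cos(yaw),np.sin(yaw),0]); X=np.array([0,0,-1.]); Y=np.cross(Z,X)
    Rt=np.stack([X,Y,Z],1)
    rv=R.from_matrix(T[:3,:3].T@Rt).as_rotvec()
    print('tcp',T[:3,3].round(4),'travel',(T[:3,:3].T@(np.array(target)-T[:3,3])/.05).round(3),'if aligned',(Rt.T@(np.array(target)-T[:3,3])/.05).round(3),'rot units',(rv/.12).round(3))
E
python3 - <<'E'
from h import *
T=toolT(); print(T.round(3)); print('heading z',np.degrees(np.arctan2(T[1,2],T[0,2])))
g=np.array([.5186,-.1544]);
for y in (-40,140): plan([*g,.2],np.radians(y))
E
```

```text
[[-0.     0.306 -0.952  0.191]
 [ 0.001 -0.952 -0.306 -0.595]
 [-1.    -0.001  0.     0.226]
 [ 0.     0.     0.     1.   ]]
heading z -162.19544495197448
tcp [ 0.191  -0.5948  0.2262] travel [ 0.529 -6.381 -8.931] if aligned [ 0.523 10.958 -0.642] rot units [-1.7773e+01 -9.0000e-03  7.0000e-03]
tcp [ 0.191  -0.5948  0.2262] travel [ 0.529 -6.381 -8.931] if aligned [  0.523 -10.958   0.642] rot units [8.407e+00 6.000e-03 8.000e-03]
```

```bash
python3 -m inch '{"travel":[[0,-0.42,-0.6],[0,-0.42,-0.6],[0,-0.42,-0.6],[0,-0.42,-0.6],[0,-0.42,-0.6]],"rotation":[[0,0,0],[0,0,0],[0,0,0],[0,0,0],[0,0,0]]}' 0 20
python3 -m inch '{"travel":[[0,-0.42,-0.6],[0,-0.42,-0.6],[0,-0.42,-0.6],[0,-0.42,-0.6],[0,-0.42,-0.6]],"rotation":[[0,0,0],[0,0,0],[0,0,0],[0,0,0],[0,0,0]]}'
python3 -m inch '{"travel":[[0,-0.42,-0.6],[0,-0.42,-0.6],[0,-0.42,-0.6],[0,-0.42,-0.6],[0,-0.42,-0.6]],"rotation":[[-0.9,0,0],[-0.9,0,0],[-0.9,0,0],[-0.9,0,0],[-0.9,0,0]]}'
python3 -m inch '{"travel":[[0,0,0],[0,0,0],[0,0,0],[0,0,0],[0,0,0]],"rotation":[[-0.9,0,0],[-0.9,0,0],[-0.9,0,0],[-0.9,0,0],[-0.9,0,0]]}'
python3 -m inch '{"travel":[[0,0,0],[0,0,0],[0,0,0],[0,0,0],[0,0,0]],"rotation":[[-0.9,0,0],[-0.9,0,0],[-0.9,0,0],[-0.9,0,0],[-0.9,0,0]]}'
python3 - <<'E'
from h import *
plan([.5186,-.1544,.13],np.radians(-40)); print(get_obs()['joints'])
E
```

```text
clock: 0.65
eef_pos: [0.3024, -0.4479, 0.2266]
orientation: [-0.109, -0.699, -0.109, 0.699]
force: [0.6, -0.1, 0.4]
finger_gap: 0.0917
clock: 1.15
eef_pos: [0.4131, -0.3021, 0.2267]
orientation: [-0.109, -0.699, -0.109, 0.699]
force: [0.9, 0.3, 0.7]
finger_gap: 0.0917
clock: 1.65
eef_pos: [0.489, -0.1378, 0.2265]
orientation: [-0.293, -0.643, -0.293, 0.643]
force: [0.8, 0.3, -0.1]
finger_gap: 0.0914
clock: 2.15
eef_pos: [0.4883, -0.1391, 0.2265]
orientation: [-0.454, -0.542, -0.454, 0.542]
force: [-0.6, -0.0, 0.5]
finger_gap: 0.0921
clock: 2.65
eef_pos: [0.4883, -0.1392, 0.2265]
orientation: [0.582, 0.401, 0.582, -0.401]
force: [0.1, 0.5, 0.2]
finger_gap: 0.0921
tcp [ 0.4883 -0.1392  0.2265] travel [1.93  0.458 0.5  ] if aligned [1.931 0.157 0.659] rot units [-4.237e+00 -2.000e-03  3.000e-03]
[ 0.5837376   0.29514625 -0.51533287  1.82118417  0.16435264  1.06798734
  0.37157221]
```

```bash
python3 -m inch '{"travel":[[0,0,0],[0,0,0],[0,0,0],[0,0,0],[0,0,0]],"rotation":[[-0.85,0,0],[-0.85,0,0],[-0.85,0,0],[-0.85,0,0],[-0.85,0,0]]}'
python3 -m inch '{"travel":[[0,0.16,0.4],[0,0,0.25],[0,0,0],[0,0,0]],"rotation":[[0,0,0],[0,0,0],[0,0,0],[0,0,0]]}'
python3 - <<'E'
from h import *
plan([.5186,-.1544,.13],np.radians(-40)); print(get_obs()['joints'])
cap('wrist','w1')
E
```

```text
clock: 3.15
eef_pos: [0.4883, -0.1392, 0.2265]
orientation: [0.664, 0.241, 0.665, -0.241]
force: [-0.4, 0.1, 0.2]
finger_gap: 0.0916
clock: 3.55
eef_pos: [0.5181, -0.154, 0.2263]
orientation: [0.664, 0.243, 0.664, -0.243]
force: [-0.6, -0.5, -0.7]
finger_gap: 0.0915
tcp [ 0.5181 -0.154   0.2263] travel [1.927 0.    0.016] if aligned [ 1.927 -0.     0.014] rot units [-0.028 -0.009  0.002]
[ 0.64184871  0.36588555 -0.59812352  1.74216141  0.22701826  1.10431828
  0.84080889]
```

View pics/w1.png

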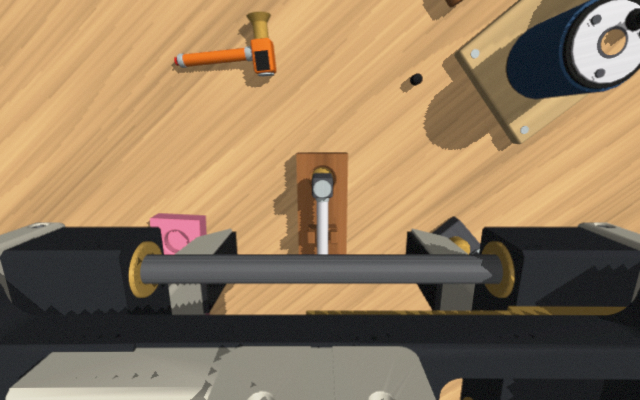

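Run:
```python
from h import *
d=load('w1'); crop(d,280,140,380,260,5,'w1c')
P=pts(d); m=np.zeros((400,640),bool); m[165:205,300:345]=1
b=P[m&(P[...,2]>.066)&(P[...,2]<.09)]; print(len(b),b.mean(0),np.median(b,0))
print(onplane(d,322.3,188,.072))
m[:]=0;m[205:252,305:340]=1
b=P[m&(P[...,2]>.048)&(P[...,2]<.07)];l=cv2.fitLine(b[:,:2].astype(np.float32),cv2.DIST_HUBER,0,.01,.01).ravel(); print(l,np.degrees(np.arctan2(l[1],l[0])))
```

```text
423 [ 0.5175659  -0.15146663  0.06922747] [ 0.5175634  -0.15145509  0.06946284]
[ 0.51772335 -0.15176022  0.072     ]
[ 0.7652935  -0.6436815   0.55828553 -0.18574074] -40.066895
```

View pics/w1c.png

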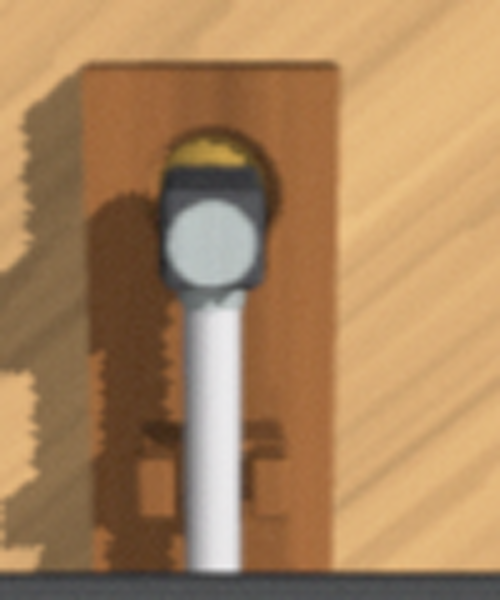

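```bash
python3 - <<'E'
from h import *
plan([.5183,-.1525,.039],np.radians(-40))
E
python3 -m inch '{"travel":[[0.5,-0.02,-0.02],[0.5,0,0],[0.5,0,0],[0.5,0,0],[0.5,0,0]],"rotation":[[0,0,0],[0,0,0],[0,0,0],[0,0,0],[0,0,0]]}'
python3 -m inch '{"travel":[[0.4,0,0],[0.4,0,0],[0.3,0,0],[0.14,0,0],[0,0,0]],"rotation":[[0,0,0],[0,0,0],[0,0,0],[0,0,0],[0,0,0]]}'
python3 - <<'E'
from h import *
plan([.5183,-.1525,.039],np.radians(-40))
cap('wrist','w2');cap('scene','s2');crop(load('s2'),220,180,340,320,4,'s2c')
E
```

```text
tcp [ 0.5179 -0.1538  0.2265] travel [ 3.749  0.026 -0.007] if aligned [ 3.749  0.024 -0.01 ] rot units [-0.024 -0.007  0.003]
clock: 4.1
eef_pos: [0.5165, -0.1538, 0.101]
orientation: [0.664, 0.243, 0.664, -0.243]
force: [0.0, 0.9, -0.3]
finger_gap: 0.0919
clock: 4.6
eef_pos: [0.5163, -0.1539, 0.0392]
orientation: [0.664, 0.243, 0.665, -0.243]
force: [0.3, 0.8, -0.1]
finger_gap: 0.0916
tcp [ 0.5163 -0.1539  0.0392] travel [0.004 0.047 0.013] if aligned [0.004 0.047 0.014] rot units [-0.021 -0.011  0.006]
```

View pics/w2.png

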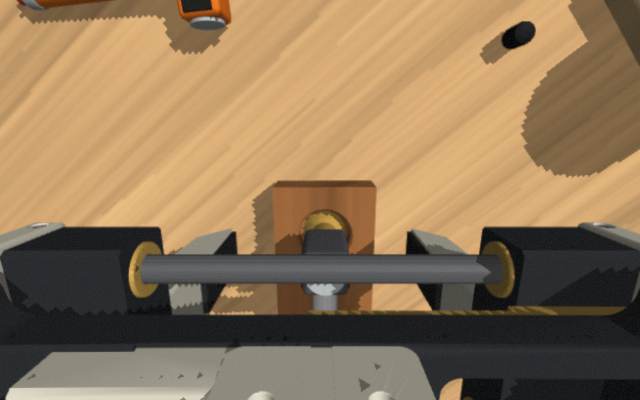

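View pics/s2c.png

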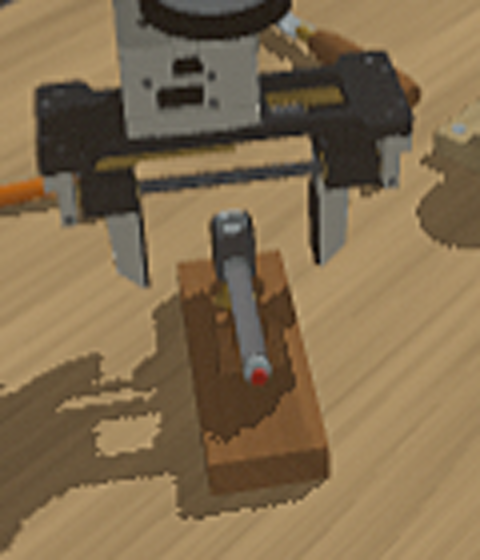

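```bash
python3 -m inch '{"travel":[[0,0.045,0.013],[0,0,0],[0,0,0]],"rotation":[[-0.02,0,0],[0,0,0],[0,0,0]]}'
python3 -m inch '{"travel":[[0,0,0],[0,0,0],[0,0,0],[0,0,0],[0,0,0]],"rotation":[[0,0,0],[0,0,0],[0,0,0],[0,0,0],[0,0,0]]}' 255 40
python3 -m inch '{"travel":[[0,0,0],[0,0,0],[0,0,0],[0,0,0],[0,0,0]],"rotation":[[0,0,0],[0,0,0],[0,0,0],[0,0,0],[0,0,0]]}'
python3 -c "
from h import *
plan([.5183,-.1525,.039],np.radians(-40))
print(get_obs()['wrist_torque'])"
```

```text
clock: 5.0
eef_pos: [0.5195, -0.1529, 0.0402]
orientation: [0.665, 0.242, 0.664, -0.242]
force: [-0.9, 0.0, -0.0]
finger_gap: 0.0917
clock: 5.5
eef_pos: [0.5191, -0.1528, 0.0397]
orientation: [0.664, 0.242, 0.664, -0.242]
force: [0.4, -0.0, -0.5]
finger_gap: 0.0561
clock: 6.0
eef_pos: [0.519, -0.1529, 0.0397]
orientation: [0.664, 0.242, 0.664, -0.242]
force: [0.0, -0.5, -0.0]
finger_gap: 0.0217
tcp [ 0.519  -0.1529  0.0397] travel [ 0.014 -0.004 -0.016] if aligned [ 0.014 -0.004 -0.016] rot units [-0.003 -0.     0.001]
[ 0.01290686 -0.12232541 -0.00478361]
```

```bash
python3 -m inch '{"travel":[[0,0,0],[-0.1,0,0],[-0.2,0,0],[-0.3,0,0],[-0.4,0,0]],"rotation":[[0,0,0],[0,0,0],[0,0,0],[0,0,0],[0,0,0]]}' 
python3 -m inch '{"travel":[[-0.6,0,0],[-0.8,0,0],[-0.8,0,0],[-0.6,0,0],[-0.2,0,0]],"rotation":[[0,0,0],[0,0,0],[0,0,0],[0,0,0],[0,0,0]]}'
python3 - <<'E'
from h import *
plan([.594,.271,.25],np.radians(-40))
print(get_obs()['joints'])
cap('scene','s3');cap('wrist','w3');crop(load('s3'),200,80,360,320,2.4,'s3c')
E
```

```text
clock: 6.5
eef_pos: [0.5186, -0.1527, 0.0904]
orientation: [0.664, 0.242, 0.665, -0.242]
force: [0.2, -0.2, -1.9]
finger_gap: 0.0219
clock: 7.0
eef_pos: [0.5205, -0.1526, 0.2438]
orientation: [0.666, 0.242, 0.662, -0.242]
force: [0.3, 0.9, -1.7]
finger_gap: 0.0217
tcp [ 0.5205 -0.1526  0.2438] travel [-0.128  7.435 -4.32 ] if aligned [-0.124  7.435 -4.32 ] rot units [-0.001  0.042 -0.019]
[ 0.64728604  0.35096974 -0.60799101  1.71784916  0.21952902  1.13562306
  0.84833426]
```

View pics/s3c.png

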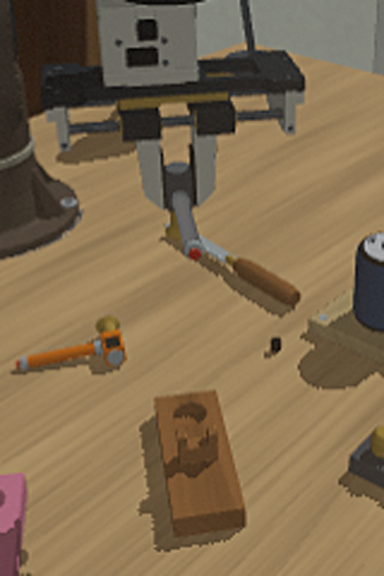

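View pics/w3.png

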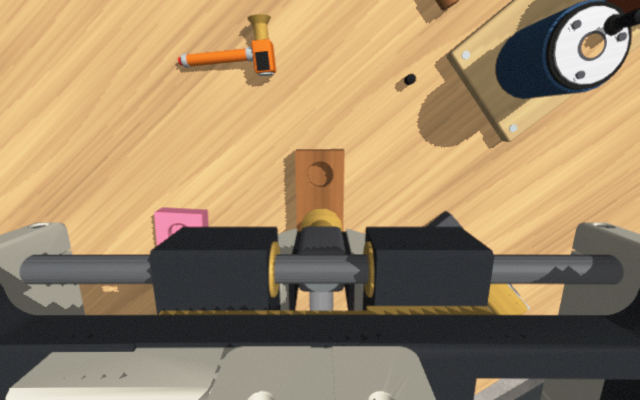

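```bash
python3 -m inch '{"travel":[[-0.02,0.3,-0.13],[-0.02,0.5,-0.22],[-0.02,0.6,-0.27],[-0.02,0.6,-0.27],[-0.02,0.6,-0.27]],"rotation":[[0,0,0],[0,0,0],[0,0,0],[0,0,0],[0,0,0]]}' 
python3 -m inch '{"travel":[[0,0.6,-0.27],[0,0.6,-0.27],[0,0.6,-0.27],[0,0.6,-0.27],[0,0.6,-0.27]],"rotation":[[0,0,0],[0,0,0],[0,0,0],[0,0,0],[0,0,0]]}'
python3 -m inch '{"travel":[[0,0.6,-0.27],[0,0.6,-0.27],[0,0.4,-0.18],[0,0.2,-0.09],[0,0,0]],"rotation":[[0,0,0],[0,0,0],[0,0,0],[0,0,0],[0,0,0]]}'
python3 - <<'E'
from h import *
plan([.594,.271,.25],np.radians(-40))
print(get_obs()['joints'])
cap('wrist','w4');cap('top','t4')
E
```

```text
clock: 7.6
eef_pos: [0.5574, -0.015, 0.2426]
orientation: [0.663, 0.242, 0.665, -0.242]
force: [-0.0, -0.4, -2.2]
finger_gap: 0.0215
clock: 8.1
eef_pos: [0.6023, 0.1432, 0.2423]
orientation: [0.663, 0.241, 0.665, -0.243]
force: [0.0, 0.1, -2.1]
finger_gap: 0.0218
clock: 8.6
eef_pos: [0.629, 0.2385, 0.2428]
orientation: [0.664, 0.241, 0.666, -0.242]
force: [0.1, 0.7, -1.4]
finger_gap: 0.0215
tcp [0.629  0.2385 0.2428] travel [-0.142  0.05  -0.954] if aligned [-0.144  0.048 -0.954] rot units [ 0.017 -0.015  0.016]
[-0.06673306  0.58365909 -0.62687171  1.37760797  0.34166301  1.29154741
  0.16578275]
```

View pics/w4.png

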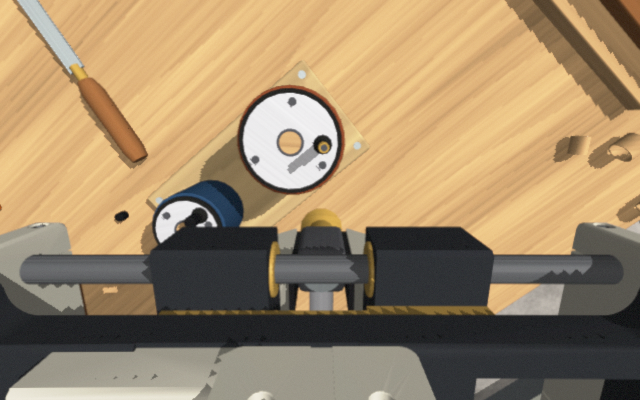

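Run:
```python
from h import *
d=load('w4');crop(d,290,115,360,175,10,'w4c')
P=pts(d);m=np.zeros((400,640),bool);m[130:160,305:340]=1
b=P[m&(P[...,2]>.145)];print(len(b),b[:,2].max());print(b[np.argsort(-b[:,2])][:12].round(4))
m[:]=0;m[80:200,230:350]=1
c=P[m&(abs(P[...,2]-.128)<.004)];print(len(c),c[:,2].mean(),cv2.minEnclosingCircle((c[:,:2]*1000).astype(np.float32)))
```

```text
125 0.3999448040957448
[[0.5785 0.2813 0.3999]
 [0.5785 0.2813 0.3999]
 [0.5785 0.2813 0.3999]
 [0.5785 0.2813 0.3999]
 [0.5785 0.2813 0.3999]
 [0.5785 0.2813 0.3999]
 [0.5947 0.2691 0.1656]
 [0.5907 0.2724 0.1655]
 [0.5919 0.2715 0.1655]
 [0.5929 0.2716 0.1654]
 [0.5924 0.271  0.1653]
 [0.5914 0.2709 0.1652]]
8189 0.1268275701499972 ((573.3799438476562, 250.10594177246094), 44.89799118041992)
```

View pics/w4c.png

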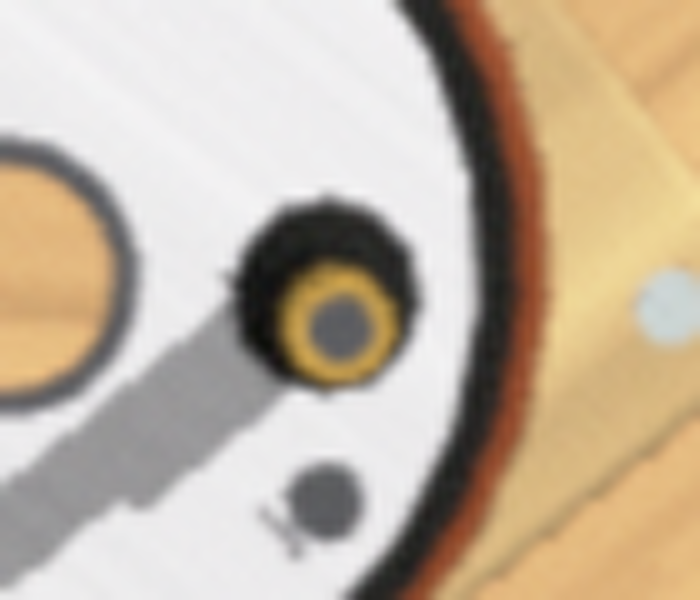

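Run:
```python
from h import *
d=load('w4');s=load('scene0');t=load('top0')
print('base',onplane(d,322.7,144.5,.129),'tip',onplane(d,324.0,147.5,.1665))
print('hole',onplane(d,290,142.3,.128))
print(tri([ray(d,324.,147.5),ray(s,403,143.8),ray(t,157.8,160)]))
k=load('t4')
crop(k,100,110,230,220,6,'t4c'); cap('scene','s4'); crop(load('s4'),300,30,480,220,4,'s4c')
```

```text
base [0.59279605 0.27056754 0.129     ] tip [0.59312017 0.27139551 0.1665    ]
hole [0.57336175 0.25010268 0.128     ]
[0.5938157  0.27101905 0.16307608]
```

View pics/s4c.png

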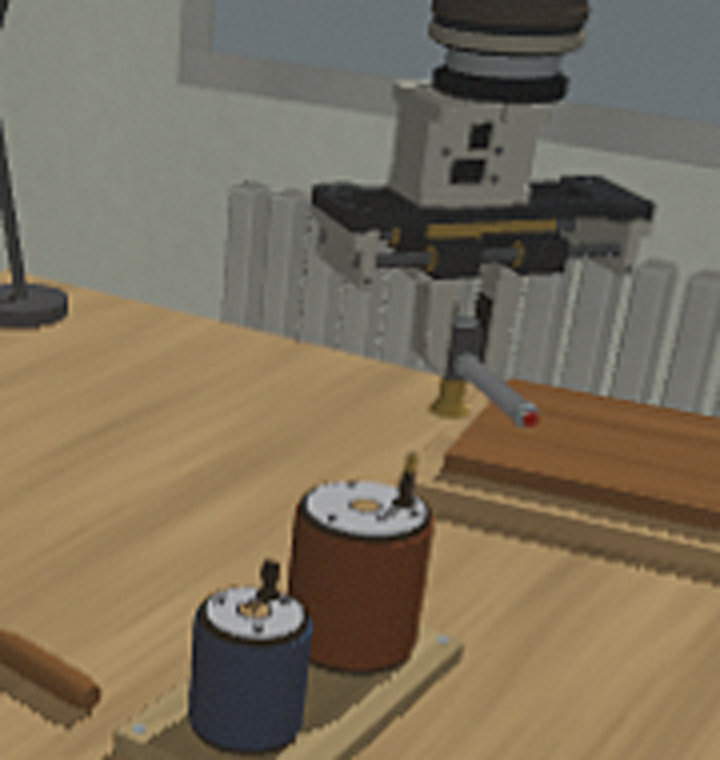

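View pics/t4c.png

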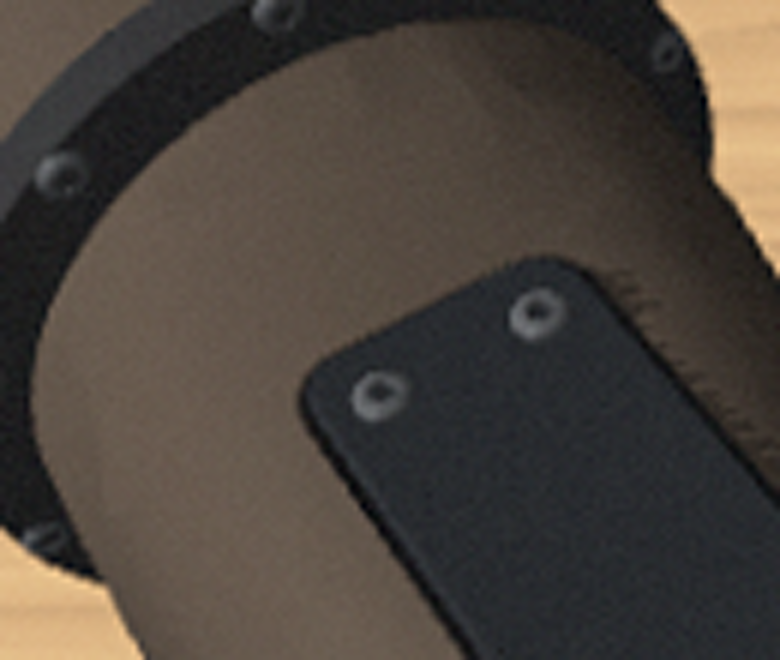

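```bash
python3 -c "
from h import *
plan([.5928,.2705,.205],np.radians(-40))"
python3 -m inch '{"travel":[[0,0.01,-0.2],[0,0,-0.3],[0,0,-0.3],[0,0,-0.12],[0,0,0]],"rotation":[[0,0,0],[0,0,0],[0,0,0],[0,0,0],[0,0,0]]}' 
python3 -m inch '{"travel":[[0.2,0,0],[0.2,0,0],[0.2,0,0],[0.1,0,0],[0,0,0]],"rotation":[[0,0,0],[0,0,0],[0,0,0],[0,0,0],[0,0,0]]}'
python3 - <<'E'
from h import *
plan([.5928,.2705,.205],np.radians(-40))
cap('wrist','w5');crop(load('w5'),240,160,400,290,5,'w5c'); cap('scene','s5'); crop(load('s5'),340,80,460,220,5,'s5c')
E
```

```text
tcp [0.6299 0.2353 0.244 ] travel [ 0.78   0.061 -1.021] if aligned [ 0.781  0.062 -1.021] rot units [-0.016  0.004  0.014]
clock: 9.25
eef_pos: [0.5936, 0.2688, 0.2452]
orientation: [0.665, 0.241, 0.665, -0.241]
force: [0.1, -0.8, -1.5]
finger_gap: 0.0216
clock: 9.75
eef_pos: [0.5946, 0.2666, 0.2082]
orientation: [0.664, 0.241, 0.665, -0.243]
force: [0.7, -0.0, -2.3]
finger_gap: 0.0218
tcp [0.5946 0.2666 0.2082] travel [ 0.064  0.036 -0.078] if aligned [ 0.064  0.036 -0.078] rot units [-0.005 -0.007  0.017]
```

View pics/w5c.png

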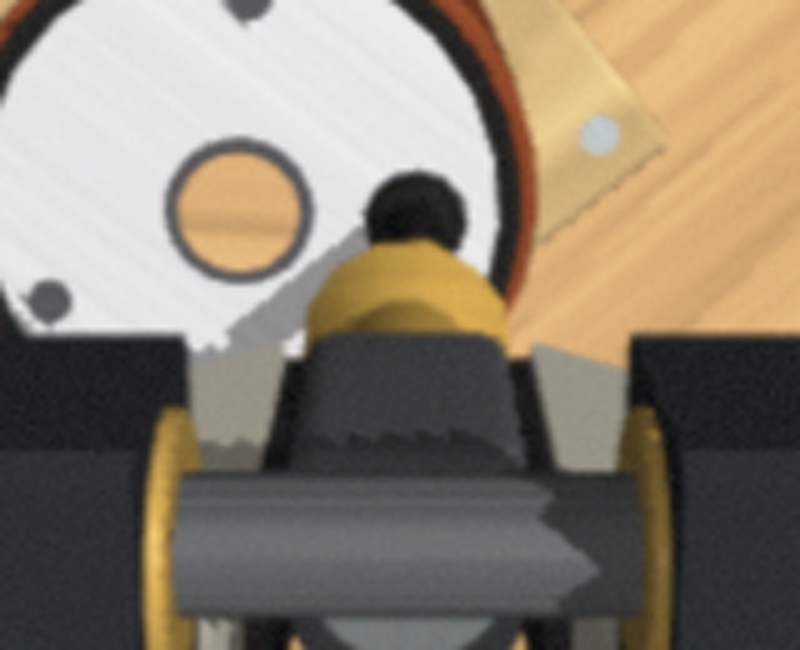

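View pics/s5c.png

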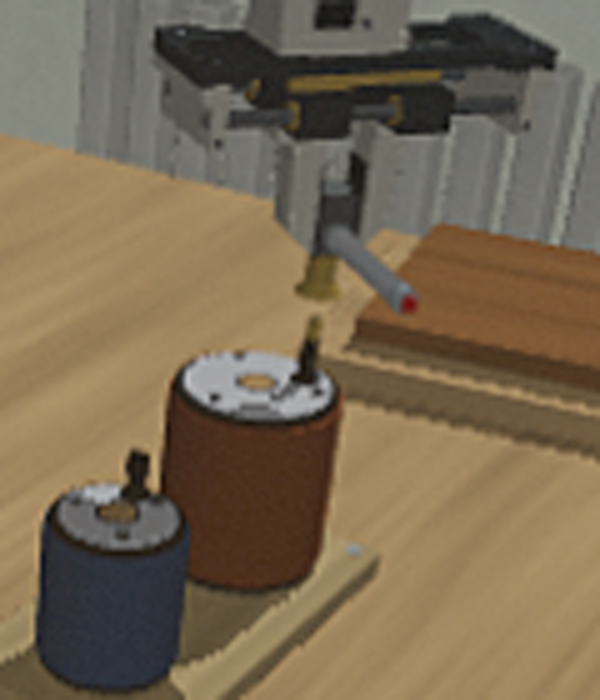

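```bash
python3 -m inch '{"travel":[[0,0.036,-0.075],[0,0,0],[0,0,0],[0,0,0]],"rotation":[[0,0,0],[0,0,0],[0,0,0],[0,0,0]]}'
python3 - <<'E'
from h import *
plan([.5928,.2705,.190],np.radians(-40)); o=get_obs(); print(o['force'],o['clock'])
d=cap('wrist','w6');crop(d,240,160,400,290,5,'w6c'); cap('scene','s6'); crop(load('s6'),340,80,460,220,5,'s6c')
for p in ([.5928,.2705,.1665],[.594,.2685,.1665]):
  print('tip',proj(load('s6'),np.array(p)))
E
```

```text
clock: 10.25
eef_pos: [0.5933, 0.2711, 0.2099]
orientation: [0.665, 0.242, 0.664, -0.242]
force: [0.2, 0.5, -2.1]
finger_gap: 0.0216
tcp [0.5933 0.2711 0.2099] travel [ 0.398 -0.015 -0.001] if aligned [ 0.398 -0.015 -0.001] rot units [-0.002  0.003 -0.002]
[ 0.19394103  0.49043305 -2.12912216] 10.25
tip (np.float64(402.0880378234151), np.float64(142.814781921732))
tip (np.float64(402.1530174389475), np.float64(143.15555594758237))
```

View pics/w6c.png

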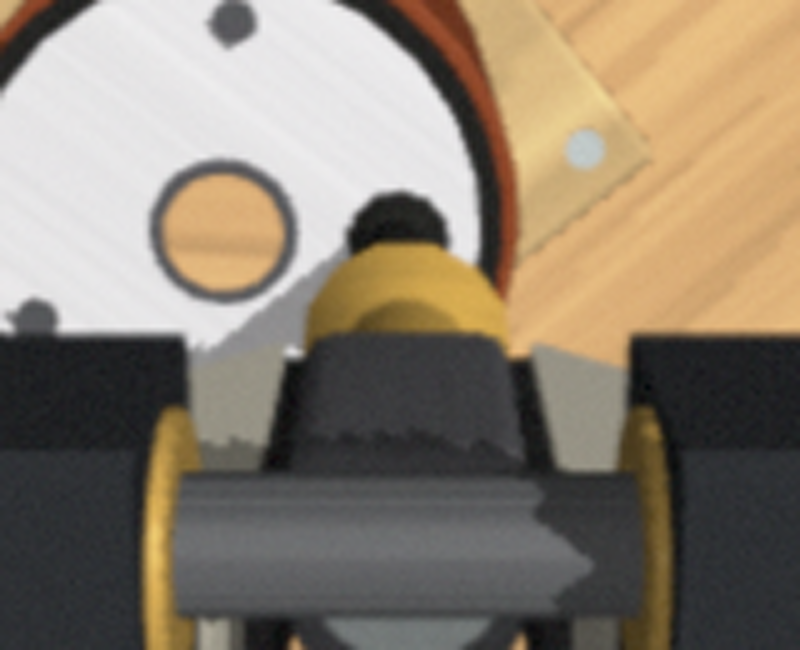

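View pics/s6c.png

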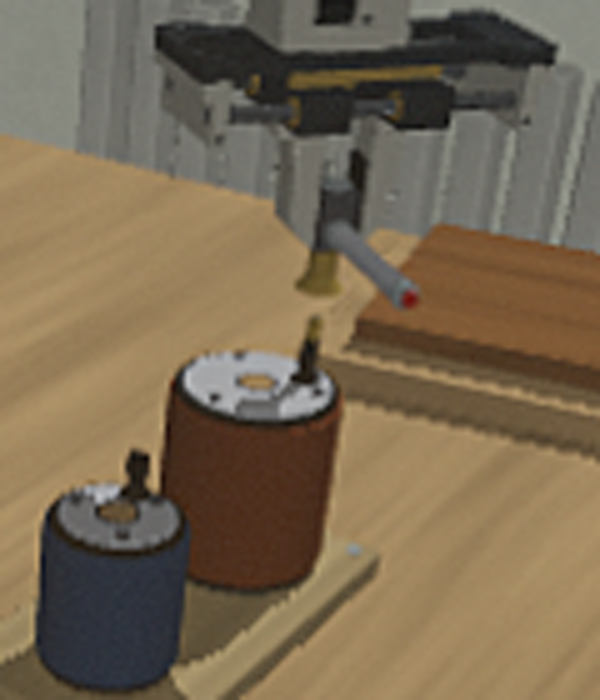

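```bash
python3 -m inch '{"travel":[[0.08,-0.015,0],[0.08,0,0],[0.08,0,0],[0.06,0,0],[0,0,0]],"rotation":[[0,0,0],[0,0,0],[0,0,0],[0,0,0],[0,0,0]]}' 
python3 -m inch '{"travel":[[0.04,0,0],[0.04,0,0],[0.02,0,0],[0,0,0]],"rotation":[[0,0,0],[0,0,0],[0,0,0],[0,0,0]]}' 
python3 -c "
from h import *
o=get_obs(); print(o['force'],o['wrist_torque']);plan([.5928,.2705,.185],np.radians(-40))
cap('scene','s7'); crop(load('s7'),340,80,460,220,5,'s7c')"
```

```text
clock: 10.85
eef_pos: [0.5925, 0.2702, 0.194]
orientation: [0.664, 0.242, 0.665, -0.242]
force: [-0.5, -0.7, -1.2]
finger_gap: 0.0216
clock: 11.25
eef_pos: [0.5927, 0.2704, 0.1895]
orientation: [0.664, 0.242, 0.664, -0.242]
force: [0.2, 0.1, -2.7]
finger_gap: 0.0218
[ 0.21669967  0.11808255 -2.71766599] [ 0.05628647 -0.14111745  0.03155247]
tcp [0.5927 0.2704 0.1895] travel [ 0.091  0.003 -0.   ] if aligned [ 0.091  0.003 -0.   ] rot units [-0.003 -0.     0.002]
```

View pics/s7c.png

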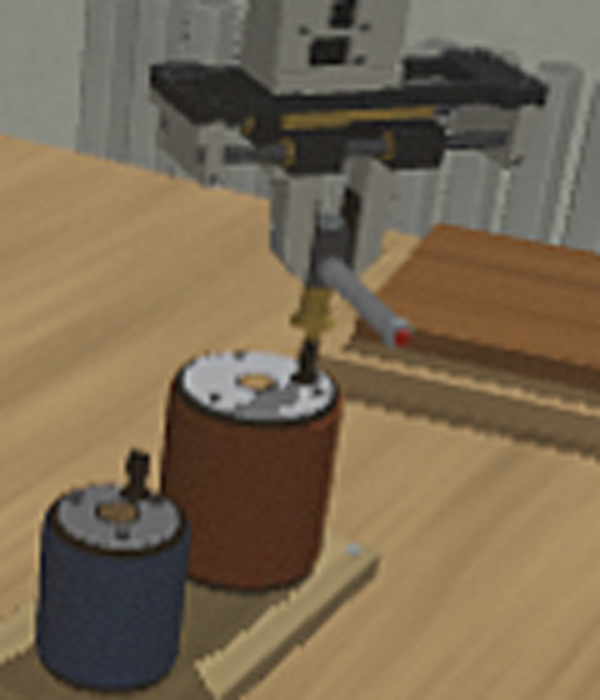

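```bash
for i in 1; do :; done
python3 -m inch '{"travel":[[0.02,0,0],[0,0,0],[0.02,0,0],[0,0,0]],"rotation":[[0,0,0],[0,0,0],[0,0,0],[0,0,0]]}' 
python3 -m inch '{"travel":[[0.02,0,0],[0,0,0],[0,0,0]],"rotation":[[0,0,0],[0,0,0],[0,0,0]]}' 
python3 -m inch '{"travel":[[0.02,0,0],[0,0,0],[0,0,0]],"rotation":[[0,0,0],[0,0,0],[0,0,0]]}'
python3 -m inch '{"travel":[[0.02,0,0],[0,0,0],[0,0,0]],"rotation":[[0,0,0],[0,0,0],[0,0,0]]}'
```

```text
clock: 11.7
eef_pos: [0.5927, 0.2704, 0.1876]
orientation: [0.664, 0.242, 0.664, -0.242]
force: [-0.1, 0.5, -2.1]
finger_gap: 0.0218
clock: 12.0
eef_pos: [0.5928, 0.2704, 0.1867]
orientation: [0.664, 0.242, 0.664, -0.242]
force: [0.2, -0.2, -1.4]
finger_gap: 0.0215
clock: 12.3
eef_pos: [0.5928, 0.2704, 0.1857]
orientation: [0.664, 0.242, 0.664, -0.242]
force: [-0.3, -0.0, -1.8]
finger_gap: 0.0216
clock: 12.6
eef_pos: [0.5929, 0.2704, 0.1848]
orientation: [0.664, 0.242, 0.664, -0.242]
force: [-0.1, -0.7, -0.9]
finger_gap: 0.0215
```

```bash
python3 -m inch '{"travel":[[0.02,0,0],[0,0,0],[0,0,0]],"rotation":[[0,0,0],[0,0,0],[0,0,0]]}' 
python3 -m inch '{"travel":[[0.02,0,0],[0,0,0],[0,0,0]],"rotation":[[0,0,0],[0,0,0],[0,0,0]]}'
python3 -m inch '{"travel":[[0.02,0,0],[0,0,0],[0,0,0]],"rotation":[[0,0,0],[0,0,0],[0,0,0]]}'
```

```text
clock: 12.9
eef_pos: [0.593, 0.2705, 0.184]
orientation: [0.665, 0.242, 0.664, -0.242]
force: [0.0, -1.6, 2.8]
finger_gap: 0.022
clock: 13.2
eef_pos: [0.593, 0.2705, 0.1832]
orientation: [0.665, 0.242, 0.664, -0.242]
force: [-0.5, -0.8, 4.9]
finger_gap: 0.0219
clock: 13.5
eef_pos: [0.593, 0.2706, 0.1824]
orientation: [0.665, 0.242, 0.664, -0.242]
force: [-0.5, -1.3, 7.2]
finger_gap: 0.0218
```

```bash
python3 -m inch '{"travel":[[0.02,0,0],[0,0,0],[0,0,0]],"rotation":[[0,0,0],[0,0,0],[0,0,0]]}' 
python3 -m inch '{"travel":[[0.01,0,0],[0,0,0],[0,0,0]],"rotation":[[0,0,0],[0,0,0],[0,0,0]]}'
python3 -c "
from h import *
cap('scene','s8'); crop(load('s8'),340,80,460,220,5,'s8c'); print(get_obs()['force'])"
```

```text
clock: 13.8
eef_pos: [0.5931, 0.2706, 0.1817]
orientation: [0.665, 0.242, 0.664, -0.242]
force: [-0.7, -2.4, 8.5]
finger_gap: 0.0216
clock: 14.1
eef_pos: [0.593, 0.2706, 0.1813]
orientation: [0.665, 0.242, 0.664, -0.242]
force: [-1.6, -2.4, 9.9]
finger_gap: 0.0219
[-1.86786169 -1.13634561  9.82052796]
```

View pics/s8c.png

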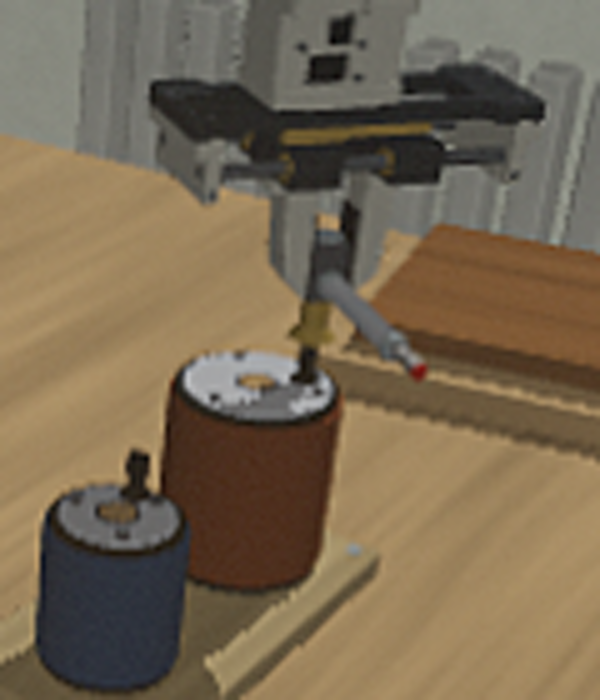

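```bash
for k in 1; do :; done
python3 -m inch '{"travel":[[0.01,0,0],[0,0,0],[0,0,0]],"rotation":[[0,0,0],[0,0,0],[0,0,0]]}'
python3 -m inch '{"travel":[[0.01,0,0],[0,0,0],[0,0,0]],"rotation":[[0,0,0],[0,0,0],[0,0,0]]}'
python3 -m inch '{"travel":[[0.01,0,0],[0,0,0],[0,0,0]],"rotation":[[0,0,0],[0,0,0],[0,0,0]]}'
python3 -c "
from h import *
cap('scene','s9'); crop(load('s9'),380,120,440,170,10,'s9c'); print(get_obs()['force'])"
```

```text
clock: 14.45
eef_pos: [0.5931, 0.2706, 0.181]
orientation: [0.665, 0.242, 0.664, -0.242]
force: [-2.4, -3.0, 10.9]
finger_gap: 0.0217
clock: 14.75
eef_pos: [0.5931, 0.2706, 0.1806]
orientation: [0.665, 0.242, 0.664, -0.242]
force: [-2.7, -2.7, 12.2]
finger_gap: 0.0218
clock: 15.05
eef_pos: [0.5932, 0.2707, 0.1803]
orientation: [0.665, 0.242, 0.664, -0.242]
force: [-1.7, -2.1, 13.5]
finger_gap: 0.0217
[-2.73745286 -2.70344816 12.74046359]
```

View pics/s9c.png

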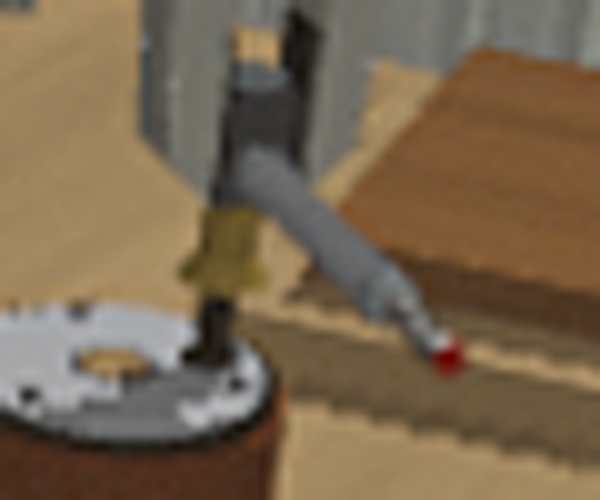

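```bash
python3 -m inch '{"travel":[[0.01,0,0],[0,0,0],[0,0,0]],"rotation":[[0,0,0],[0,0,0],[0,0,0]]}'
python3 -m inch '{"travel":[[0.01,0,0],[0,0,0],[0,0,0]],"rotation":[[0,0,0],[0,0,0],[0,0,0]]}'
python3 -c "
from h import *
cap('scene','s10'); crop(load('s10'),380,120,440,170,10,'s10c'); print(get_obs()['force'],get_obs()['wrist_torque'])"
```

```text
clock: 15.4
eef_pos: [0.5932, 0.2708, 0.1799]
orientation: [0.665, 0.242, 0.664, -0.242]
force: [-1.8, -3.1, 14.3]
finger_gap: 0.0216
clock: 15.7
eef_pos: [0.5933, 0.2709, 0.1795]
orientation: [0.665, 0.243, 0.664, -0.241]
force: [-2.7, -2.9, 14.3]
finger_gap: 0.0217
[-3.01358563 -2.31145329 14.78983075] [-0.65172582  0.45355247 -0.05835464]
```

View pics/s10c.png

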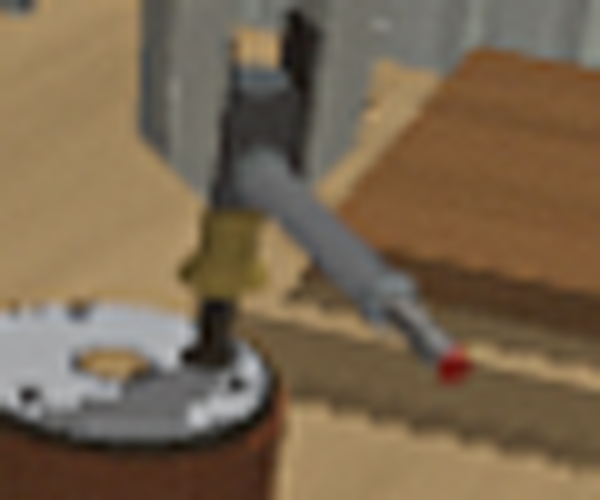

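```bash
python3 -m inch '{"travel":[[0.01,0,0],[0,0,0],[0,0,0]],"rotation":[[0,0,0],[0,0,0],[0,0,0]]}'
python3 -m inch '{"travel":[[0.006,0,0],[0,0,0],[0,0,0]],"rotation":[[0,0,0],[0,0,0],[0,0,0]]}'
python3 -c "
from h import *
cap('scene','s11'); crop(load('s11'),380,120,440,170,10,'s11c'); print(get_obs()['force'],get_obs()['wrist_torque'])
for i in range(3):
  cap('scene','x'); print(get_obs()['force'],get_obs()['eef_pos'])"
```

```text
clock: 16.05
eef_pos: [0.5934, 0.2709, 0.1792]
orientation: [0.665, 0.243, 0.664, -0.241]
force: [-2.5, -2.9, 14.6]
finger_gap: 0.0215
clock: 16.35
eef_pos: [0.5935, 0.271, 0.179]
orientation: [0.665, 0.243, 0.664, -0.241]
force: [-1.7, -2.4, 14.3]
finger_gap: 0.0216
[-2.87746397 -3.0882844  15.67180168] [-0.54549246  0.46234213  0.02817444]
[-3.11435078 -2.84351754 14.95319576] [0.5934327  0.27100748 0.17903384]
[-1.67431729 -3.04060142 15.10329421] [0.59343283 0.27098875 0.1790189 ]
[-2.76223877 -3.23334563 16.45151019] [0.59343729 0.27104154 0.17902947]
```

View pics/s11c.png

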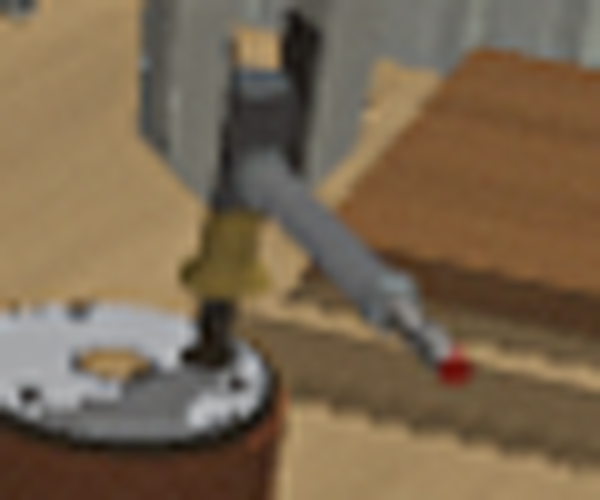

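```bash
python3 -m inch '{"travel":[[0.005,0,0],[0,0,0],[0,0,0]],"rotation":[[0,0,0],[0,0,0],[0,0,0]]}'
python3 -m inch '{"travel":[[0.005,0,0],[0,0,0],[0,0,0]],"rotation":[[0,0,0],[0,0,0],[0,0,0]]}'
python3 -c "
from h import *
for i in range(6):
  cap('scene','s12'); print(get_obs()['force'],get_obs()['eef_pos'])"
```

```text
clock: 16.85
eef_pos: [0.5936, 0.2711, 0.179]
orientation: [0.665, 0.243, 0.664, -0.241]
force: [-3.1, -2.0, 17.0]
finger_gap: 0.0217
clock: 17.15
eef_pos: [0.5937, 0.2713, 0.179]
orientation: [0.665, 0.243, 0.663, -0.241]
force: [-2.6, -2.9, 18.2]
finger_gap: 0.0216
[-2.24189851 -2.22036364 17.17132442] [0.59363938 0.27128778 0.17894187]
[-2.88116055 -1.53710005 17.58650589] [0.5936316  0.27126978 0.17892707]
[-2.59717129 -2.77738694 17.95737159] [0.59368023 0.27128579 0.17897126]
[-1.65074173 -1.62024972 17.87998137] [0.59369798 0.27124105 0.17895928]
[-2.37399386 -2.63634826 17.60252458] [0.59364136 0.27125227 0.17892583]
[-2.93915677 -2.68147595 17.8098573 ] [0.59367852 0.2712947  0.17896302]
```

```bash
python3 -m inch '{"travel":[[0,0,0],[0,0,0],[0,0,0],[0,0,0],[0,0,0]],"rotation":[[0,0,0],[0,0,0],[0,0,0],[0,0,0],[0,0,0]]}'
python3 -m inch '{"travel":[[0,0,0],[0,0,0],[0,0,0],[0,0,0],[0,0,0]],"rotation":[[0,0,0],[0,0,0],[0,0,0],[0,0,0],[0,0,0]]}'
python3 - <<'E'
from h import *
cap('scene','s13'); crop(load('s13'),380,120,440,170,10,'s13c')
d=load('s13')
T=toolT(); print(T.round(4)); o=T[:3,3]-[0,0,.029]; X=T[:3,2]
for x in (.095,.095+.018,.095+.027,.095+.036): print(x, proj(d,o+X*x+np.array([0,0,.038])))
E
```

```text
clock: 17.95
eef_pos: [0.5937, 0.2713, 0.1789]
orientation: [0.665, 0.243, 0.664, -0.241]
force: [-2.1, -2.8, 17.5]
finger_gap: 0.0221
clock: 18.45
eef_pos: [0.5937, 0.2713, 0.179]
orientation: [0.665, 0.243, 0.663, -0.241]
force: [-2.8, -1.9, 17.4]
finger_gap: 0.0216
[[ 0.0032  0.6431  0.7658  0.5936]
 [ 0.0015  0.7658 -0.6431  0.2713]
 [-1.      0.0032  0.0015  0.1789]
 [ 0.      0.      0.      1.    ]]
0.095 (np.float64(418.9728753160448), np.float64(149.87125183392934))
0.113 (np.float64(422.19714437784677), np.float64(152.88795498233446))
0.122 (np.float64(423.8485701922751), np.float64(154.43369938238874))
0.131 (np.float64(425.5270281156851), np.float64(156.00518459899928))
```

View pics/s13c.png

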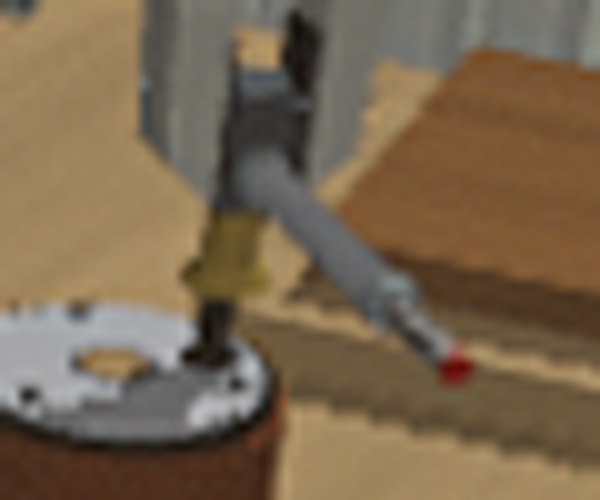

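```bash
python3 -m inch '{"travel":[[-0.04,0,0],[-0.06,0,0],[-0.06,0,0],[-0.08,0,0],[-0.1,0,0]],"rotation":[[0,0,0],[0,0,0],[0,0,0],[0,0,0],[0,0,0]]}'
python3 -m inch '{"travel":[[-0.2,0,0],[-0.3,0,0],[-0.3,0,0],[-0.2,0,0],[0,0,0]],"rotation":[[0,0,0],[0,0,0],[0,0,0],[0,0,0],[0,0,0]]}'
python3 - <<'E'
from h import *
cap('scene','s14'); crop(load('s14'),370,90,450,160,8,'s14c');cap('wrist','w14');crop(load('w14'),240,160,400,290,5,'w14c')
plan([.519,-.1529,.2438],np.radians(-40))
E
```

```text
clock: 19.0
eef_pos: [0.592, 0.2701, 0.1928]
orientation: [0.664, 0.241, 0.665, -0.242]
force: [-1.0, 0.7, -1.9]
finger_gap: 0.0217
clock: 19.5
eef_pos: [0.5935, 0.2712, 0.2458]
orientation: [0.665, 0.243, 0.664, -0.241]
force: [-0.7, 0.0, -2.5]
finger_gap: 0.0214
tcp [0.5928 0.2704 0.2436] travel [-5.000e-03 -7.432e+00  4.314e+00] if aligned [-4.000e-03 -7.434e+00  4.311e+00] rot units [-0.004  0.003 -0.002]
```

View pics/s14c.png

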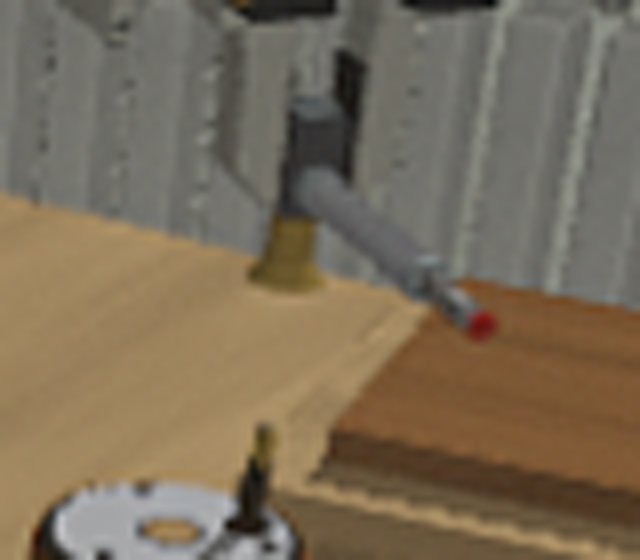

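View pics/w14c.png

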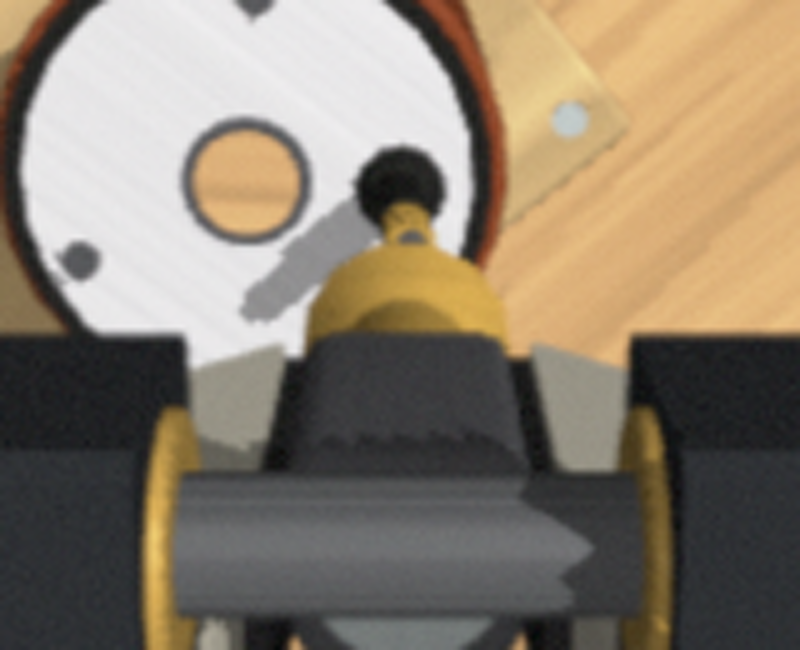

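```bash
python3 -m inch '{"travel":[[0,-0.2,0.12],[0,-0.4,0.23],[0,-0.6,0.35],[0,-0.6,0.35],[0,-0.6,0.35]],"rotation":[[0,0,0],[0,0,0],[0,0,0],[0,0,0],[0,0,0]]}'
python3 -m inch '{"travel":[[0,-0.6,0.35],[0,-0.6,0.35],[0,-0.6,0.35],[0,-0.6,0.35],[0,-0.6,0.35]],"rotation":[[0,0,0],[0,0,0],[0,0,0],[0,0,0],[0,0,0]]}'
python3 -m inch '{"travel":[[0,-0.6,0.35],[0,-0.6,0.35],[0,-0.4,0.23],[0,-0.2,0.1],[0,0,0]],"rotation":[[0,0,0],[0,0,0],[0,0,0],[0,0,0],[0,0,0]]}'
python3 - <<'E'
from h import *
plan([.519,-.1529,.0397],np.radians(-40))
E
```

```text
clock: 20.1
eef_pos: [0.5683, 0.1311, 0.2425]
orientation: [0.664, 0.242, 0.665, -0.243]
force: [0.5, -0.1, -1.8]
finger_gap: 0.022
clock: 20.6
eef_pos: [0.5385, -0.04, 0.2428]
orientation: [0.664, 0.242, 0.665, -0.243]
force: [0.8, -0.6, -2.4]
finger_gap: 0.0217
clock: 21.1
eef_pos: [0.5203, -0.1415, 0.2429]
orientation: [0.664, 0.243, 0.664, -0.243]
force: [0.2, 0.8, -1.9]
finger_gap: 0.0219
tcp [ 0.5203 -0.1415  0.2429] travel [ 4.064 -0.187  0.13 ] if aligned [ 4.064 -0.192  0.126] rot units [-0.029 -0.006  0.009]
```

```bash
python3 -m inch '{"travel":[[0.2,-0.187,0.13],[0.5,0,0],[0.6,0,0],[0.6,0,0],[0.6,0,0]],"rotation":[[-0.025,0,0],[0,0,0],[0,0,0],[0,0,0],[0,0,0]]}'
python3 -m inch '{"travel":[[0.4,0,0],[0.3,0,0],[0.1,0,0],[0,0,0],[0,0,0]],"rotation":[[0,0,0],[0,0,0],[0,0,0],[0,0,0],[0,0,0]]}'
python3 - <<'E'
from h import *
plan([.519,-.1529,.0397],np.radians(-40))
E
```

```text
clock: 21.6
eef_pos: [0.5203, -0.1497, 0.1168]
orientation: [0.665, 0.24, 0.665, -0.24]
force: [0.2, -0.0, -1.6]
finger_gap: 0.0215
clock: 22.1
eef_pos: [0.5208, -0.1505, 0.0789]
orientation: [0.665, 0.241, 0.665, -0.241]
force: [0.1, -0.5, -1.6]
finger_gap: 0.0219
tcp [ 0.5208 -0.1505  0.0789] travel [ 0.785 -0.06   0.002] if aligned [ 0.785 -0.06   0.002] rot units [ 0.03   0.005 -0.005]
```

```bash
python3 -m inch '{"travel":[[0,-0.06,0.003],[0,0,0],[0,0,0],[0,0,0]],"rotation":[[0.028,0,0],[0,0,0],[0,0,0],[0,0,0]]}'
python3 - <<'E'
from h import *
plan([.519,-.1529,.0397],np.radians(-40))
cap('wrist','w15');crop(load('w15'),240,160,400,290,5,'w15c');cap('scene','s15');crop(load('s15'),230,210,330,310,6,'s15c')
E
```

```text
clock: 22.5
eef_pos: [0.5186, -0.1535, 0.0787]
orientation: [0.665, 0.242, 0.664, -0.242]
force: [0.6, 1.0, -1.9]
finger_gap: 0.0219
tcp [ 0.5186 -0.1535  0.0787] travel [ 0.78   0.014 -0.002] if aligned [ 0.78   0.014 -0.002] rot units [-0.008  0.004 -0.001]
```

View pics/w15c.png

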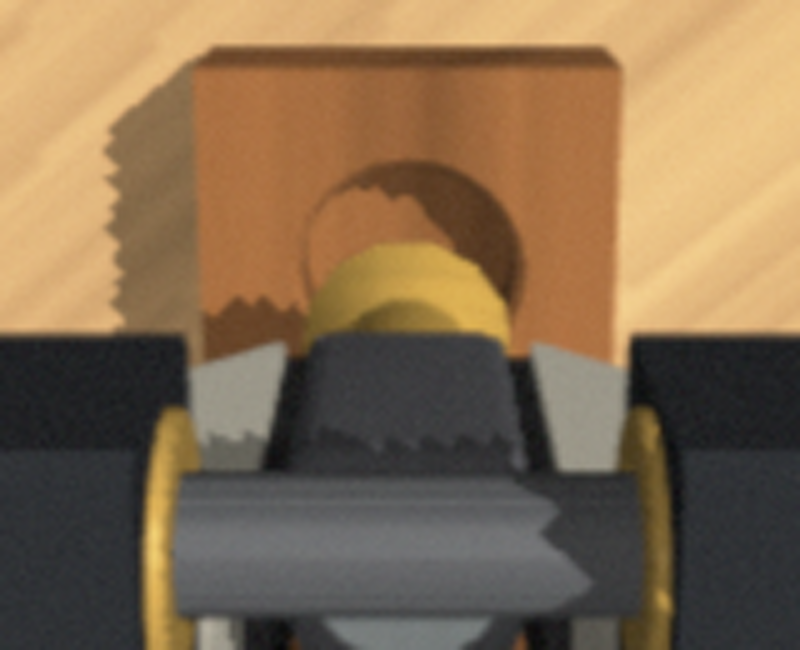

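View pics/s15c.png

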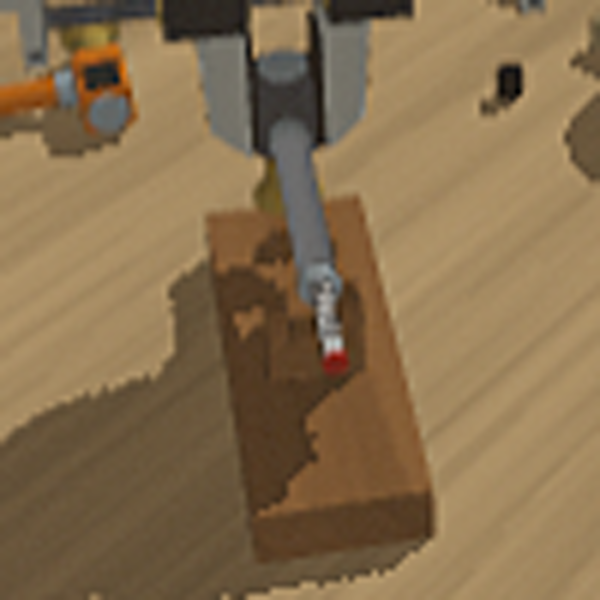

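```bash
python3 -m inch '{"travel":[[0.1,0.016,0],[0.1,0,0],[0.1,0,0],[0,0,0],[0,0,0]],"rotation":[[0,0,0],[0,0,0],[0,0,0],[0,0,0],[0,0,0]]}'
python3 -m inch '{"travel":[[0.06,0,0],[0.06,0,0],[0,0,0],[0,0,0]],"rotation":[[0,0,0],[0,0,0],[0,0,0],[0,0,0]]}'
python3 - <<'E'
from h import *
plan([.519,-.1529,.0397],np.radians(-40)); print(get_obs()['force'])
E
```

```text
clock: 23.1
eef_pos: [0.5189, -0.1527, 0.0632]
orientation: [0.664, 0.242, 0.665, -0.242]
force: [-1.0, 0.0, -2.2]
finger_gap: 0.0219
clock: 23.5
eef_pos: [0.519, -0.1528, 0.0574]
orientation: [0.664, 0.242, 0.664, -0.242]
force: [-0.5, 0.4, -1.6]
finger_gap: 0.022
tcp [ 0.519  -0.1528  0.0574] travel [ 0.353 -0.001  0.002] if aligned [ 0.353 -0.001  0.002] rot units [-0.006 -0.001  0.001]
[-0.51952044  0.42044868 -1.60798455]
```

```bash
python3 -m inch '{"travel":[[0.08,0,0],[0.08,0,0],[0.06,0,0],[0,0,0],[0,0,0]],"rotation":[[0,0,0],[0,0,0],[0,0,0],[0,0,0],[0,0,0]]}'
python3 -m inch '{"travel":[[0.05,0,0],[0.05,0,0],[0.02,0,0],[0,0,0],[0,0,0]],"rotation":[[0,0,0],[0,0,0],[0,0,0],[0,0,0],[0,0,0]]}'
python3 - <<'E'
from h import *
plan([.519,-.1529,.0397],np.radians(-40)); print(get_obs()['force'],get_obs()['wrist_torque'])
E
```

```text
clock: 24.0
eef_pos: [0.5189, -0.1527, 0.0463]
orientation: [0.664, 0.242, 0.664, -0.242]
force: [-0.4, -0.7, -1.8]
finger_gap: 0.022
clock: 24.5
eef_pos: [0.519, -0.1527, 0.0404]
orientation: [0.664, 0.242, 0.664, -0.242]
force: [0.4, 0.7, -2.1]
finger_gap: 0.0217
tcp [ 0.519  -0.1527  0.0404] travel [ 0.014 -0.002  0.002] if aligned [ 0.014 -0.002  0.002] rot units [-0.005 -0.     0.   ]
[ 0.3636545   0.67302708 -2.13784988] [ 0.07484024 -0.14432996 -0.03915523]
```

```bash
python3 -m inch '{"travel":[[0.012,0,0],[0,0,0],[0,0,0]],"rotation":[[0,0,0],[0,0,0],[0,0,0]]}'
python3 -m inch '{"travel":[[0.01,0,0],[0,0,0],[0,0,0]],"rotation":[[0,0,0],[0,0,0],[0,0,0]]}'
python3 -c "
from h import *
print(get_obs()['force'])
cap('scene','s16');crop(load('s16'),230,210,330,310,6,'s16c')"
```

```text
clock: 24.8
eef_pos: [0.519, -0.1528, 0.0399]
orientation: [0.664, 0.242, 0.664, -0.242]
force: [0.3, -0.9, -1.2]
finger_gap: 0.0219
clock: 25.1
eef_pos: [0.5191, -0.1528, 0.0396]
orientation: [0.664, 0.242, 0.664, -0.242]
force: [-1.4, 1.0, 3.3]
finger_gap: 0.0217
[-1.35664643  0.98996756  3.32993514]
```

View pics/s16c.png

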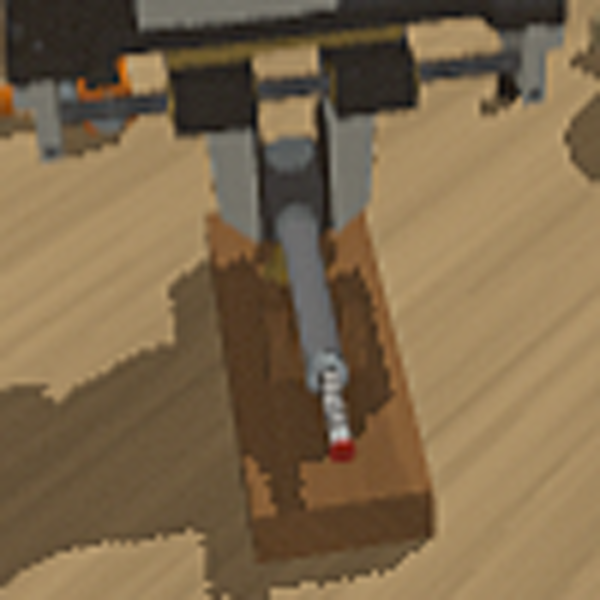

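```bash
python3 -m inch '{"travel":[[-0.006,0,0],[0,0,0],[0,0,0],[0,0,0],[0,0,0]],"rotation":[[0,0,0],[0,0,0],[0,0,0],[0,0,0],[0,0,0]]}' 100 40
python3 -m inch '{"travel":[[0,0,0],[0,0,0],[0,0,0]],"rotation":[[0,0,0],[0,0,0],[0,0,0]]}'
python3 -m inch '{"travel":[[-0.1,0,0],[-0.3,0,0],[-0.5,0,0],[-0.6,0,0],[-0.6,0,0]],"rotation":[[0,0,0],[0,0,0],[0,0,0],[0,0,0],[0,0,0]]}'
python3 -m inch '{"travel":[[-0.6,0,0],[-0.5,0,0],[-0.3,0,0],[0,0,0],[0,0,0]],"rotation":[[0,0,0],[0,0,0],[0,0,0],[0,0,0],[0,0,0]]}'
python3 - <<'E'
from h import *
d=cap('wrist','w17');crop(d,240,140,400,260,5,'w17c');cap('scene','s17');crop(load('s17'),230,210,330,310,6,'s17c');cap('top','t17')
P=pts(d); m=np.zeros((400,640),bool); m[150:250,300:345]=1
b=P[m&(P[...,2]>.066)&(P[...,2]<.09)]; print(len(b),b.mean(0))
b=P[m&(P[...,2]>.048)&(P[...,2]<.06)];l=cv2.fitLine(b[:,:2].astype(np.float32),cv2.DIST_HUBER,0,.01,.01).ravel(); print(l,np.degrees(np.arctan2(l[1],l[0])))
E
```

```text
clock: 25.65
eef_pos: [0.519, -0.1528, 0.0395]
orientation: [0.664, 0.242, 0.664, -0.242]
force: [0.3, -0.1, -0.0]
finger_gap: 0.0545
clock: 25.95
eef_pos: [0.519, -0.1528, 0.0396]
orientation: [0.664, 0.242, 0.664, -0.242]
force: [-0.4, 0.5, -0.1]
finger_gap: 0.0557
clock: 26.45
eef_pos: [0.5187, -0.1526, 0.1459]
orientation: [0.664, 0.242, 0.665, -0.242]
force: [-0.2, 0.1, 0.2]
finger_gap: 0.0559
clock: 26.95
eef_pos: [0.5188, -0.1528, 0.2145]
orientation: [0.664, 0.242, 0.664, -0.242]
force: [0.2, -0.1, -0.5]
finger_gap: 0.0562
451 [ 0.51789968 -0.15122935  0.06924547]
[ 0.7608304  -0.6489508   0.551176   -0.17943512] -40.46254
```

View pics/s17c.png

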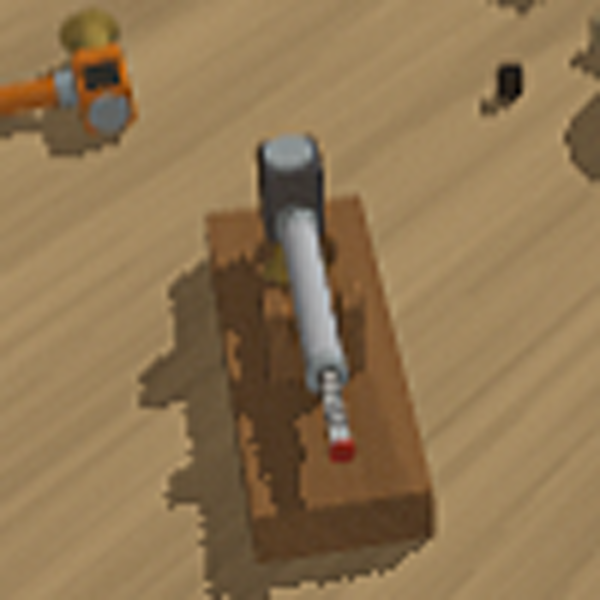

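View pics/w17c.png

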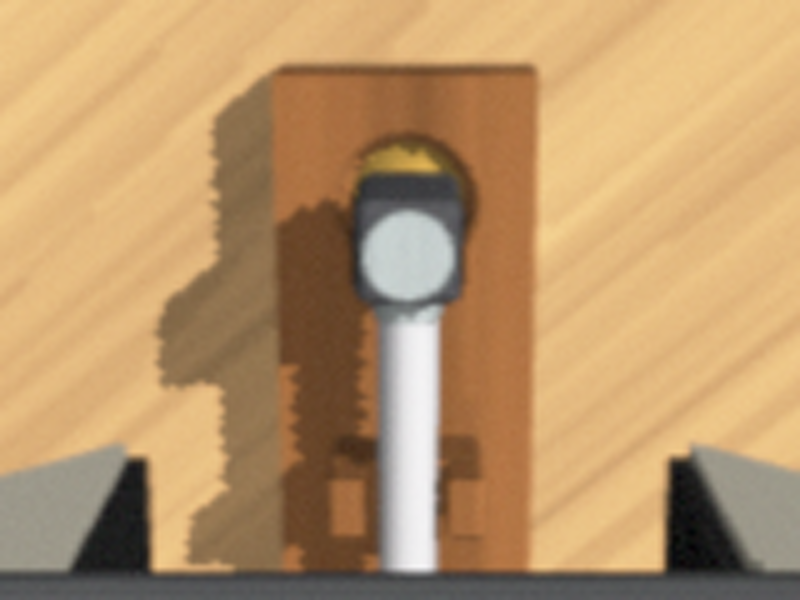

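View pics/t17.png

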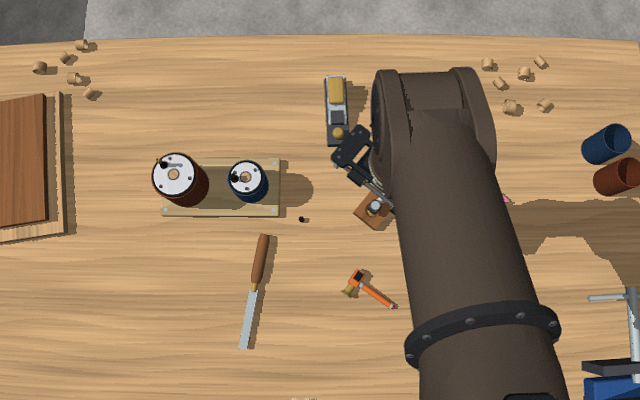

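The gauge stands upright in its cradle with the rod showing. The head is within 0.5 mm of where it started, and nothing else has moved. I'm handing in.

```bash
python3 -c "
from bench import order
print(order.finish_job())"
```

```text
the job is handed in; nothing more can be done
None
```

I took the pressure gauge from the brown cradle and pressed it onto the brown drum's uncapped valve. I then lifted it off, put it back in the cradle with the reading still showing, and handed the job in at about 27 s of the 67 s.

- **Pressing:** I lowered the gauge in small steps until the wrist force was about 19.5 N. That is past the point where the rod stopped, with the seal at its end stop and below the 25 N limit. I held it there for over a second. The force figure comes from the wrist sensor less the gauge's weight, so it is not a direct reading at the valve.
- **Side force:** The leaning stem pushed sideways with about 3–4 N while pressed.
- **Rod:** It stood out roughly 35 mm by the scene camera, a rough estimate. It looked just as far out after the lift and after release.
- **Final state:** The wrist camera puts the gauge's head within 0.5 mm of where it started. The barrel heading reads −40.5° against −40.1° at the start, and the barrel lies in the saddle. The gripper is open and about 15 cm clear of the gauge.
- **Other items:** The dust cap, chisel and plane look unmoved in the top view. I compared them by eye, without measuring.

No check failed. The only disagreement was 1–3 mm between cameras on the valve and head positions, which is about the calibration error and within the chuck's guiding range.

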